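# Move the shelf divider past its spring pin

### The job

On the white shelf front, press the long steel bar down fully with the fingertips so that its spring pin sinks, and, keeping the bar held down, push the grey lane divider along its channel past the pin to the other side. Then let the bar spring up, so that the pin stands behind the divider and locks it. Only press and push: do not lift the divider, and leave the tins, jar, bottles and labeller where they are.

Things in the scene. Friction and masses are not known exactly. Their poses are not given: they have to be found in the camera images.
- rail: White shelf front, fixed; deck 10 mm thick, x -50..135, y -200..220 mm of its frame, with a price strip in front. Origin at the counter's height, under the pin; z up. Its channel runs along its y axis at x = 0, 32 mm wide outside, top 27 mm above the counter, y -200..100. The divider is to go towards +y (to the robot's left at yaw 0), past the pin at y = 0.
- stop_face (a point): Face of the end stop that closes the channel, at x 0, y +94 mm, z 16.5 mm of the rail frame. The divider meets it when its origin is at y = +54 mm of the rail frame.
- divider: Grey lane divider, about 0.35 kg; axes as the rail's. Origin: mid underside of its foot, 10 mm above the counter. Foot 23 (x) x 80 (y) x 12 mm, captive in the channel with 1.5 mm play; it slides along y with a few newtons. Saddle over it: x -45..30, y -46..46, z 37..65 mm; upright plate 4 mm thick, x 28..126, top z 65. Starts at y -85..-50 of the rail frame; past the pin from y = +46.
- push_face (a point): Where to push the divider: on the saddle's end face towards -y, over the middle line of the steel bar, at x -28.5, y -46, z 51 mm of the divider; moves with it. The face is 28 mm high; its lower edge is 3 mm above the bar.
- catch (a joint): How far the steel bar and its pin, one moving part, are pressed down, in m: 0 up, 0.012 fully down. Spring: about 2.4 N to start, 7.2 N fully down; it springs up when let go. The pin stands 7 mm above the channel's floor at 0, so the divider's foot passes only with the bar more than 7 mm down (keep it over 8).
- bar_top (a point): Centre of the top face of the steel press bar, 44 mm above the counter when up, 32 when fully down; moves with it. The bar is 22 mm wide (x), 210 mm long (y -185..25 mm of the rail frame), beside the channel at x = -28.5 mm. It can be pressed and slid upon anywhere along its length; the divider's saddle overhangs part of it.
- pin_top (a point): Centre of the top of the 12 x 12 mm spring pin in the channel, 17 mm above the counter when up; moves down with the bar.
- tin_low: low steel tin, 66 mm across, 45 mm high, standing on the deck on the side the divider comes from; origin at the centre of its underside. To be left alone.
- tin: steel tin, 60 mm across, 85 mm high, standing on the deck in the next lane; origin at the centre of its underside. To be left alone.
- jar: glass jar, 56 mm across, 90 mm high, standing on the deck in the next lane; origin at the centre of its underside. To be left alone.
- sauce: sauce bottle, 64 mm across, 200 mm high, on the counter to the left of the shelf front; origin at the centre of its underside. To be left alone.
- oil: oil bottle, 72 mm across, 230 mm high, on the counter to the left; origin at the centre of its underside. To be left alone.
- syrup: syrup bottle, 60 mm across, 190 mm high, on the counter to the left; origin at the centre of its underside. To be left alone.
- labeller: black hand labeller lying on the counter to the right, about 130 x 120 x 77 mm; origin at the centre of its underside. To be left alone.
Things that resemble listed ones, but are neither listed nor needed, are in the scene too. What is shaped like the divider but blue, purple or yellow is not meant.

How it is judged:
By the outcome, as a careful person would: the job done as asked, in the order asked, and still so for the second after the job is handed in, with the robot touching nothing.
It also fails if it takes over 35 s, if anything falls off the work surface, if the arm or the gripper's body presses on something with over 40 N, if the wrist force passes 120 N, or if a joint passes its speed limit or range.

### The arm

A 7-joint arm with a two-finger parallel gripper is mounted at the origin on the work surface. World frame = base frame: x ahead of the robot, y to its left, z up, the work surface at z = 0. Lengths are in m, angles in rad, forces in N, time in s.
With the tool pointing down it reaches from about 0.425 to 0.825 m from the base axis. Payload 3.6 kg.
Tool frame: the origin (TCP) lies midway between the tips of the shut fingers; the grasp point (between the pads) lies 19 mm behind it; z points along the fingers, y is the line along which they close (so a half turn about z gives the same grasp; the last joint's range is limited). The gripper opens to 93 mm and grips with 3 to 60 N. Pads are 15 mm wide; open, the fingers measure 128 mm over their backs; the gripper's body (75 mm by 188 mm) begins 65 mm behind the grasp point.
Start: joints at [1.31, 0.615, -0.013, 1.423, 0.008, 1.103, -0.04], TCP at [0.151, -0.632, 0.184] pointing down, gripper open.
Joint ranges: [-3.12, 3.12], [-0.3, 2.06], [-1.34, 1.32], [0.26, 2.42], [-1.36, 4.5], [0.01, 1.98], [-2.84, 2.84]. Speed limits (rad/s): [2.79, 2.79, 3.14, 3.14, 3.14, 3.14, 3.14].

### API

Orientations are given as a rotation vector (axis times angle).
In Python, from cell import r, optics, close_job gives the robot as it stands.
- The arm moves only by the shell command python3 -m creep 'ROWS' [OPENING] [FORCE]. ROWS is JSON, a list of rows, each a list of 2 entries, a list of its own where there are three numbers: the shift along the tool's x, y, z normalised to -1 to 1, where 1 is 0.06 m, then the turn, a rotation vector about the tool's x, y, z normalised to -1 to 1, where 1 is 0.08 rad. In form: [[[x, y, z], [ax, ay, az]], ...]. A call has 1 to 20 rows; each row shifts and turns the commanded pose from where the row before left it, along the tool's axes as they then stand; what a row does not reach is not made up. A row lasts 1/8 s, in which the tool goes at most 62.5 mm and 10.7 degrees, less where a joint would pass 70% of its speed; a pose out of reach is approached as far as the arm can. A call with a number of a shift or a turn outside -1 to 1 is refused whole. A call with a gripper value outside its range is refused whole. OPENING is the closure, from -1 (fully open) to 1 (shut), set as the call begins (- or left out, the last holds). The fingers move at their own pace and stop on an object; FORCE is the grip in N (left out, the last holds). Time passes only in rows, so rows that do not move let the fingers close. It gives the time, the measured TCP pose, the force, the opening and the grip force at its end, in the units of the state.
- r.get_obs(): the state, without advancing time (a new reading comes with each control period).
- optics.read_camera(name): name is "scene" or "side" or "wrist"; returns a dict with "frame" (480x640x3 uint8, red, green, blue), "mtx" (3x3 intrinsics, pixels), "k1" (the pictures are not rectified: a ray, as slopes to the right and down, at radius r is drawn at 1 + k1 r^2 times it, then the intrinsics apply), "R" (3x3) and "t" (3): a world point X has camera coordinates R X + t. Camera axes: x right, y down, z forward; pixel columns grow to the right and rows downward; lengths in m; the calibration is good to about 2 mm. A picture is of the moment at which its call begins. There is no depth.
- close_job(): hands the job in; it is judged then, once.
The state is a dict: "time": time; "joint_positions": joint angles; "joint_vel": joint speeds; "effort": joint torques, N m; "ee_pos": TCP position; "tool_rot": TCP orientation; "force": force on the tool from outside, world axes, zero at the start; "moment": the same for the moment, N m; "width": finger opening in m; "gripper_force": force on a finger pad.
Only numpy, scipy, OpenCV 4.12 (cv2) and the standard library are available. Lean on these libraries where they do the work, as an engineer would, in place of code of your own. Each camera call takes 0.05 s, during which the arm holds its last target. There are 200 camera calls.

## Working session

There is one attempt and no reset: what is moved stays moved. The work goes in short steps, Python scripts to look and compute and a shell command to move; the robot and the scene stay as the last step left them, time stands still between calls to the robot, and variables do not carry over. Pictures are saved under pics/ and viewed, at most 10 in all, crops included, and the job is handed in when it is done.

```bash
ls; mkdir -p pics; python3 - <<'E'
from cell import r, optics
import cv2,numpy as np
o=r.get_obs(); print(o['time'],o['ee_pos'],o['tool_rot'],o['width'],o['force'])
for n in ("scene","side"):
    c=optics.read_camera(n); cv2.imwrite(f"pics/{n}0.png",c['frame'][:,:,::-1]); print(n,c['mtx'].tolist(),c['k1'],c['R'].tolist(),c['t'])
E
```

```text
pics
0.0 [ 0.15038525 -0.63144664  0.18318047] [-3.11757566e+00 -3.66286558e-01  5.86892999e-04] 0.09268491249139832 [ 0.8267897   1.13425597 -0.62881191]
scene [[510.8935796747326, 0.0, 328.51138294286824], [0.0, 510.8935796747326, 230.3035312977832], [0.0, 0.0, 1.0]] 0.01147282633131965 [[-0.20879858515551575, 0.9779004804594278, -0.010667762383691484], [0.7775310613033564, 0.15938028641758242, -0.6083119043795915], [-0.5931682725378448, -0.13530918157563981, -0.7936263767263532]] [ 0.09423416 -0.31355614  1.7841259 ]
side [[619.8962464431263, 0.0, 326.4196841200476], [0.0, 619.8962464431263, 238.11228313500519], [0.0, 0.0, 1.0]] -0.14121968029696919 [[0.9900066144186709, -0.1393547686583723, 0.021613696108078943], [-0.07070158026920823, -0.6230926606480756, -0.7789459691107843], [0.1220171707372268, 0.7696335392241386, -0.6267184577995197]] [-0.45368338  0.1139538   1.76893598]
```

View pics/scene0.png

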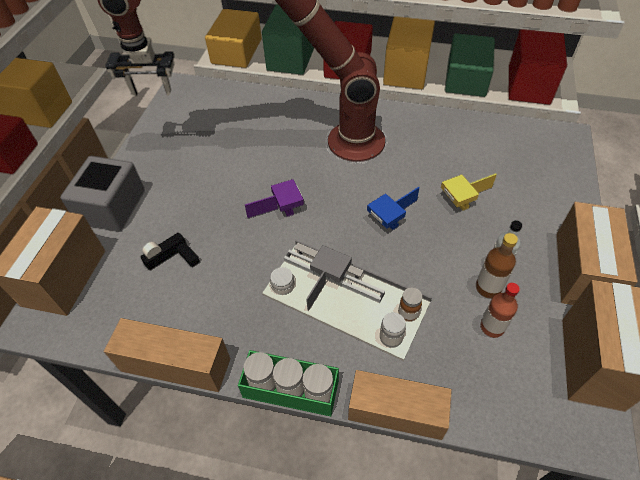

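View pics/side0.png

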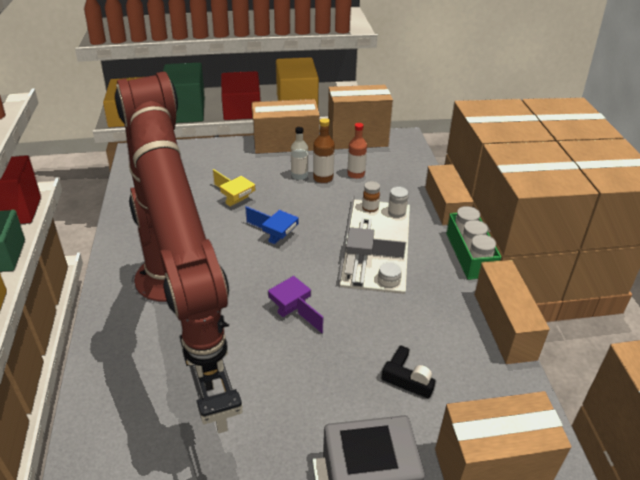

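The scene view shows the grey divider at about (331,262) on the white rail. The purple (288,195), blue (387,210) and yellow (460,190) lookalikes are excluded by colour. One enlarged crop will confirm it.

```bash
cat > h.py <<'E'
import numpy as np,cv2
from cell import r,optics
def ray(c,uv):
    k=c['mtx']; d=np.array([[c['k1'],0,0,0]]).ravel()
    p=cv2.undistortPoints(np.array([[uv]],float),k,d)[0,0]
    return -c['R'].T@c['t'], c['R'].T@np.array([p[0],p[1],1])
def onz(c,uv,z):
    C,d=ray(c,uv); return C+d*(z-C[2])/d[2]
def proj(c,X):
    X=np.atleast_2d(X).astype(float)
    return cv2.projectPoints(X,cv2.Rodrigues(c['R'])[0],np.array(c['t'],float),c['mtx'],np.array([c['k1'],0,0,0.]))[0][:,0]
E
python3 - <<'E'
import cv2,numpy as np
a=cv2.imread('pics/scene0.png')[230:365,255:440]; b=cv2.imread('pics/side0.png')[190:300,325:420]
a=cv2.resize(a,None,fx=4,fy=4,interpolation=cv2.INTER_CUBIC)
b=cv2.resize(b,None,fx=5,fy=5,interpolation=cv2.INTER_CUBIC)
cv2.imwrite('pics/ca.png',a);cv2.imwrite('pics/cb.png',b)
E
```

```text
(no output)
```

View pics/ca.png

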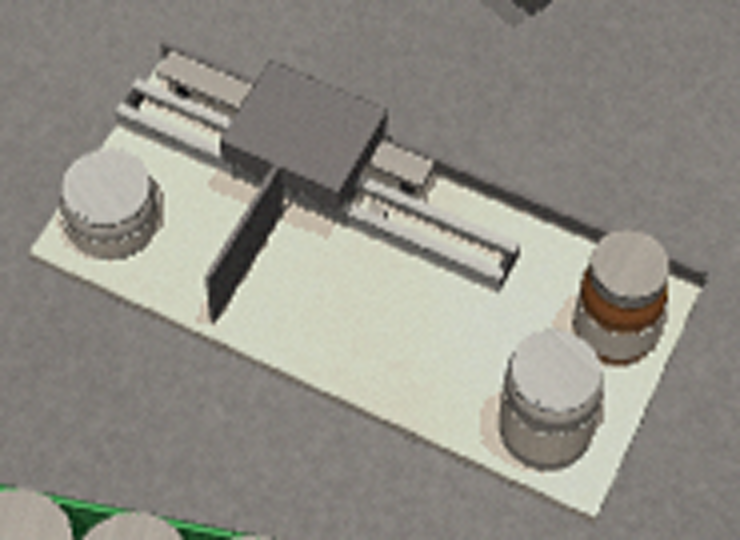

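View pics/cb.png

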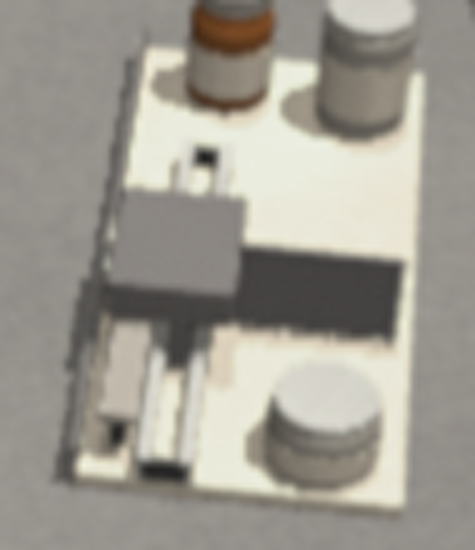

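The crops confirm the grey saddle with its upright, sitting on the white rail's channel. The bar sticks out on the -y side, at scene crop (160-250, 55-105), and a short piece of it shows on the +y side. I'll fit the rail's x, y and yaw and the divider's y from these corners.

```bash
cat > fit.py <<'E'
from h import *
from scipy.optimize import least_squares
cs={n:optics.read_camera(n) for n in("scene","side")}
S=lambda u,v:(255+u/4-.375,230+v/4-.375); D=lambda u,v:(325+u/5-.4,190+v/5-.4)
R=[("scene",(135,-200,10),S(33,249)),("scene",(135,220,10),S(599,513)),("scene",(-16,100,27),S(520,243)),("scene",(16,100,27),S(500,283)),
("scene",(-39.5,-185,44),S(168,52)),("scene",(-17.5,-185,44),S(157,72)),("scene",(-39.5,25,44),S(435,158)),
("side",(135,-200,10),D(405,505)),("side",(135,220,10),D(425,72)),("side",(-39.5,-185,44),D(98,413)),("side",(-17.5,-185,44),D(135,418))]
V=[("scene",(-45,-46,75),S(270,62)),("scene",(-45,46,75),S(387,112)),("scene",(30,46,75),S(340,192)),("scene",(30,-46,75),S(222,137)),
("side",(-45,46,75),D(120,190)),("side",(30,46,75),D(246,198)),("side",(30,-46,75),D(240,290)),("side",(-45,-46,75),D(105,285))]
def W(p,q): c,s=np.cos(p[2]),np.sin(p[2]); x,y,z=np.array(q)/1e3; return np.array([p[0]+c*x-s*y,p[1]+s*x+c*y,z])
def f(p):
    e=[proj(cs[n],W(p,q))[0]-uv for n,q,uv in R]
    e+=[proj(cs[n],W(p,(q[0],q[1]+p[3]*1e3,q[2])))[0]-uv for n,q,uv in V]
    return np.ravel(e)
s=least_squares(f,[.6,0,-.3,-.06],loss='soft_l1'); p=s.x
print(p,np.degrees(p[2])); print(f(p).reshape(-1,2).round(1).tolist())
for q in [(-28.5,-185,44),(-28.5,p[3]*1e3-46,44),(-28.5,8,44),(-28.5,25,44)]: print(q,W(p,q).round(4))
E
python3 fit.py
```

```text
[ 0.58398558  0.0862209  -0.26733328 -0.0602105 ] -15.317068406747572
[[-1.1, 1.0], [-0.2, 1.1], [0.2, -0.1], [0.4, -0.9], [0.5, -0.8], [-0.5, -0.2], [0.2, 0.6], [-0.4, 0.3], [-0.8, 0.4], [0.3, -0.1], [0.7, -0.3], [-0.0, -0.9], [0.5, -1.1], [-0.0, -0.3], [-1.0, 0.4], [0.5, -1.2], [0.3, -0.4], [-0.7, 0.7], [0.3, -0.8]]
(-28.5, -185, 44) [ 0.5076 -0.0847  0.044 ]
(-28.5, np.float64(-106.21049698183035), 44) [ 0.5284 -0.0087  0.044 ]
(-28.5, 8, 44) [0.5586 0.1015 0.044 ]
(-28.5, 25, 44) [0.5631 0.1179 0.044 ]
```

The fit is good to about 1 px: rail at (0.584, 0.086), yaw -15.3°, divider at y = -60 mm. Next I shut the gripper, go above the bar at rail y ≈ -145, and turn the tool so the pad width lies across the bar.

```bash
python3 -m creep '[[[0.63,-0.62,0],[0,0,0]],[[0.63,-0.62,0],[0,0,0]],[[0.63,-0.62,0],[0,0,0]],[[0.63,-0.62,0],[0,0,0]],[[0.63,-0.62,0],[0,0,0]],[[0.63,-0.62,0],[0,0,0]],[[0.63,-0.62,0],[0,0,0]],[[0.63,-0.62,0],[0,0,0]],[[0.63,-0.62,0],[0,0,0]],[[0.63,-0.62,0],[0,0,0]],[[0.63,-0.62,0],[0,0,0]],[[0.63,-0.62,0],[0,0,0]],[[0.63,-0.62,0],[0,0,0]],[[0,0,0],[0,0,0.9]],[[0,0,0],[0,0,0.9]],[[0,0,0],[0,0,0.9]],[[0,0,0],[0,0,0.9]],[[0,0,0],[0,0,0.9]],[[0,0,0],[0,0,0.9]],[[0,0,0],[0,0,0.86]]]' 1 20
cat > st.py <<'E'
from h import *
from scipy.spatial.transform import Rotation as Ro
p=np.array([.5840,.0862,-.2673])
o=r.get_obs(); T=Ro.from_rotvec(o['tool_rot']).as_matrix()
c,s=np.cos(p[2]),np.sin(p[2]); A=np.array([[c,s,0],[-s,c,0],[0,0,1]])
X=A@(np.array(o['ee_pos'])-[p[0],p[1],0])
print('t',o['time'],'rail mm',(X*1e3).round(1),'F rail',(A@o['force']).round(1),'w',round(o['width'],4))
print('tool axes in rail cols',(A@T).round(3).tolist(),'j',np.round(o['joint_positions'],2))
E
python3 st.py
```

```text
time: 2.7
ee_pos: [0.5164, -0.048, 0.1843]
tool_rot: [-3.113, 0.422, 0.001]
force: [-0.5, -0.5, 0.5]
width: 0.0008
gripper_force: 0.0
t 2.7 rail mm [ -29.8 -147.3  184.3] F rail [-0.3 -0.6  0.5] w 0.0008
tool axes in rail cols [[1.0, -0.002, -0.0], [-0.002, -1.0, -0.0], [-0.0, 0.0, -1.0]] j [ 0.06  0.41 -0.02  1.8   0.01  0.93 -1.8 ]
```

```bash
python3 -m creep '[[[0.02,0,0.5],[0,0,0]],[[0,0,0.5],[0,0,0]],[[0,0,0.5],[0,0,0]],[[0,0,0],[0,0,0]]]'
python3 st.py; python3 - <<'E'
from h import *
for n in("wrist",):
    c=optics.read_camera(n)
    f=c['frame'][:,:,::-1].copy(); 
    p=np.array([.5840,.0862,-.2673]);co,s=np.cos(p[2]),np.sin(p[2])
    for x,y,z in[(-39.5,-185,44),(-17.5,-185,44),(-39.5,-106,44),(-17.5,-106,44),(-45,-106,75),(30,-106,75),(16,-200,27),(-16,-200,27)]:
        q=proj(c,[p[0]+(co*x-s*y)/1e3,p[1]+(s*x+co*y)/1e3,z/1e3])[0]; cv2.circle(f,tuple(int(a) for a in q.round()),3,(0,0,255),1)
    cv2.imwrite('pics/w1.png',f)
E
```

```text
time: 3.2
ee_pos: [0.5157, -0.0481, 0.0926]
tool_rot: [3.113, -0.418, -0.009]
force: [-0.7, 0.1, 0.4]
width: 0.0001
gripper_force: 0.0
t 3.2 rail mm [ -30.4 -147.6   92.6] F rail [-0.7 -0.1  0.4] w 0.0001
tool axes in rail cols [[1.0, 0.0, -0.005], [0.0, -1.0, -0.001], [-0.005, 0.001, -1.0]] j [ 0.06  0.53 -0.02  1.91  0.02  0.71 -1.8 ]
```

View pics/w1.png

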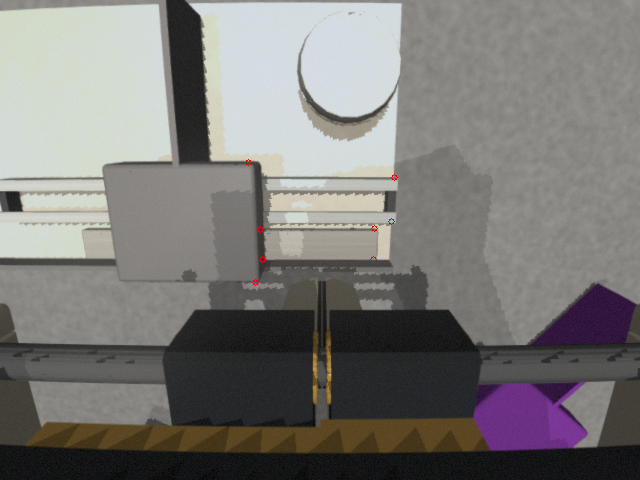

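The wrist view shows the overlay matching the bar, whose -y end is at (378,229)-(378,260), and the saddle edge at x = 262. The agreement is within about 2 mm, so I press now.

```bash
python3 -m creep '[[[0.03,0,0.35],[0,0,0]],[[0,0,0.35],[0,0,0]],[[0,0,0.13],[0,0,0]],[[0,0,0.1],[0,0,0]],[[0,0,0.1],[0,0,0]],[[0,0,0],[0,0,0]],[[0,0,0],[0,0,0]]]'
python3 st.py
```

```text
time: 4.12
ee_pos: [0.5198, -0.0488, 0.0329]
tool_rot: [-3.114, 0.418, -0.001]
force: [0.8, 0.3, 0.1]
width: 0.0007
gripper_force: 0.0
t 4.125 rail mm [ -26.3 -147.2   32.9] F rail [0.7 0.5 0.1] w 0.0007
tool axes in rail cols [[1.0, 0.0, 0.001], [0.0, -1.0, 0.0], [0.001, -0.0, -1.0]] j [ 0.06  0.63 -0.02  1.95  0.02  0.56 -1.81]
```

The force reads zero at z = 33 mm, which isn't what I expected. I'll look before going on.

```bash
python3 - <<'E'
from h import *
w=optics.read_camera("wrist")['frame'][140:340,80:480,::-1]
s=optics.read_camera("side")['frame'][190:300,315:425,::-1]
w=cv2.resize(w,(800,400)) if 0 else cv2.resize(w,(500,250)); s=cv2.resize(s,(300,300),interpolation=cv2.INTER_CUBIC)
f=np.zeros((300,800,3),np.uint8); f[:250,:500]=w; f[:,500:]=s; cv2.imwrite('pics/w2.png',f)
E
python3 st.py
```

```text
t 4.225 rail mm [ -26.4 -147.2   32.9] F rail [-0.3 -0.9  1.2] w 0.0002
tool axes in rail cols [[1.0, 0.0, 0.001], [0.0, -1.0, 0.0], [0.001, -0.0, -1.0]] j [ 0.06  0.63 -0.02  1.95  0.02  0.56 -1.81]
```

View pics/w2.png

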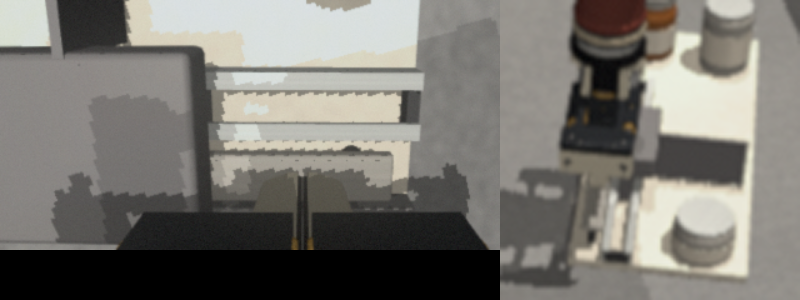

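```bash
python3 - <<'E'
from h import *
c=optics.read_camera("wrist"); p=np.array([.5840,.0862,-.2673]);co,s=np.cos(p[2]),np.sin(p[2])
W=lambda x,y,z:[p[0]+(co*x-s*y)/1e3,p[1]+(s*x+co*y)/1e3,z/1e3]
g=lambda P:((proj(c,P)[0]-[80,140])*1.25).round(0).tolist()
print('cam pos',(-c['R'].T@c['t']).round(3))
for z in(44,32):print(z,[g(W(x,y,z)) for x,y in((-17.5,-187),(-39.5,-187))])
print('lips',g(W(-16,-202,27)),g(W(16,-202,27)))
e=r.get_obs()['ee_pos']; print('tcp',g(e),'front tip edge at z33,45',g(W(-18.9,-147,33)),g(W(-18.9,-147,45)))
E
```

```text
cam pos [ 0.589 -0.068  0.233]
44 [[392.0, 152.0], [390.0, 199.0]]
32 [[387.0, 144.0], [385.0, 189.0]]
lips [418.0, 138.0] [422.0, 69.0]
tcp [300.0, 163.0] front tip edge at z33,45 [300.0, 148.0] [300.0, 156.0]
```

```bash
python3 - <<'E'
from h import *
for n in('side','scene'):
    c=optics.read_camera(n)
    print(n,'start',[proj(c,[.1504,-.6314,z])[0].round(1).tolist() for z in(.183,.203,.226)])
    e=r.get_obs()['ee_pos'];print('now',proj(c,e)[0].round(1).tolist())
    if n=='side': s=c['frame'][190:300,315:425,::-1]; u=proj(c,e)[0]
    else: a=c['frame'][230:320,270:380,::-1]
i=cv2.imread('pics/side0.png')[360:450,170:280]; j=cv2.imread('pics/scene0.png')[30:120,85:195]
R=lambda x:cv2.resize(x,(400,300),interpolation=cv2.INTER_CUBIC)
cv2.imwrite('pics/t.png',np.vstack([np.hstack([R(i),R(j)]),np.hstack([R(s),R(a)])]))
E
```

```text
side start [[217.1, 420.0], [216.1, 414.0], [214.9, 406.9]]
now [350.3, 266.8]
scene start [[154.3, 102.4], [152.5, 97.3], [150.4, 91.3]]
now [306.7, 252.3]
```

View pics/t.png

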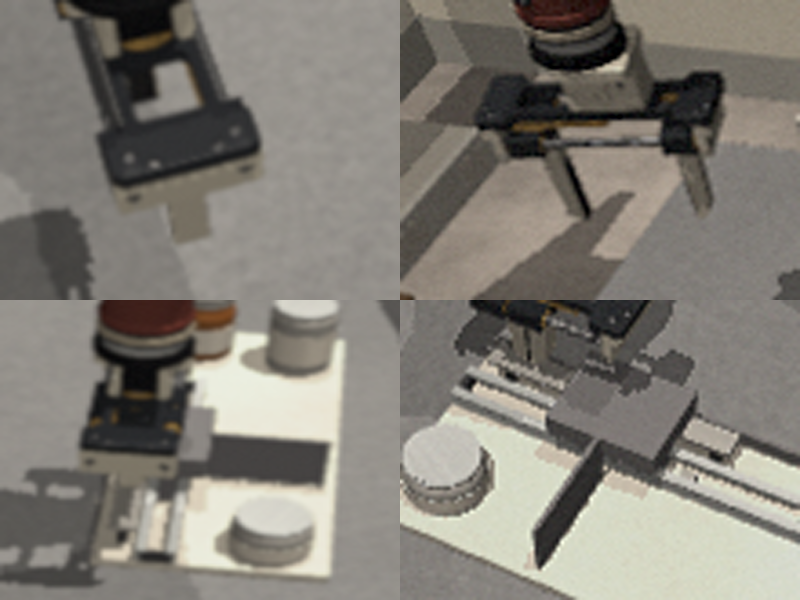

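The bar is still up: the wrist view has it at the 44 mm height. The start picture also shows the tips about 20-30 mm above where the reading puts them. So the reported z runs low, and I'll go down in small steps and find contact by force.

```bash
for i in 1; do python3 -m creep '[[[-0.03,0,0.08],[0,0,0]],[[0,0,0],[0,0,0]]]' | grep -E "ee_pos|force:"; python3 -m creep '[[[0,0,0.08],[0,0,0]],[[0,0,0],[0,0,0]]]'| grep -E "ee_pos|force:"; done; python3 st.py
```

```text
ee_pos: [0.5171, -0.0482, 0.0273]
force: [-0.0, 0.8, -0.2]
gripper_force: 0.0
ee_pos: [0.5174, -0.0483, 0.0225]
force: [-0.0, -0.7, -0.3]
gripper_force: 0.0
t 4.875 rail mm [ -28.7 -147.3   22.5] F rail [ 0.2 -0.7 -0.3] w 0.0008
tool axes in rail cols [[1.0, 0.0, -0.001], [0.0, -1.0, -0.0], [-0.001, 0.0, -1.0]] j [ 0.06  0.64 -0.02  1.96  0.02  0.54 -1.81]
```

```bash
python3 -m creep '[[[0,0,0.08],[0,0,0]],[[0,0,0],[0,0,0]]]' | grep -E "ee_pos|^force:"; python3 -m creep '[[[0,0,0.05],[0,0,0]],[[0,0,0],[0,0,0]]]'| grep -E "ee_pos|^force:"
python3 - <<'E'
from h import *
w=optics.read_camera("wrist")['frame'][140:380,80:560,::-1]
cv2.imwrite('pics/w3.png',cv2.resize(w,(800,400)))
E
```

```text
ee_pos: [0.5174, -0.0483, 0.0178]
force: [0.4, 0.2, 0.0]
ee_pos: [0.5175, -0.0483, 0.015]
force: [-0.1, -0.2, -0.9]
```

View pics/w3.png

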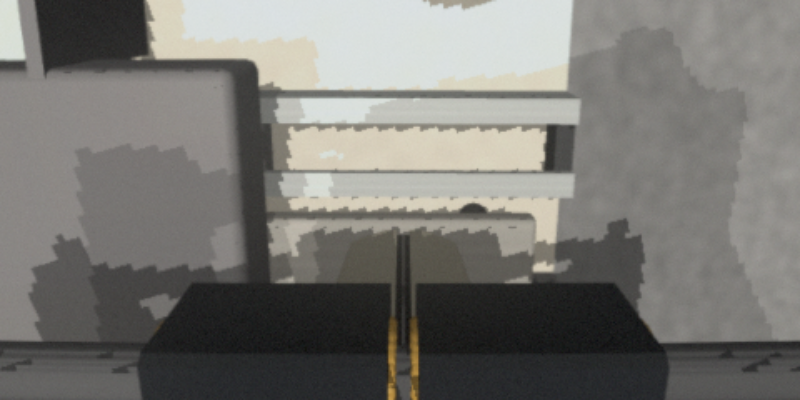

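Still no contact. The fingertips, at (340-470, 235), are drawn only slightly larger than the bar's scale, so they hover just above it. I continue in small steps.

```bash
python3 -m creep '[[[0,0,0.08],[0,0,0]],[[0,0,0],[0,0,0]]]' | grep -E "ee_pos|^force:"; python3 -m creep '[[[0,0,0.05],[0,0,0]],[[0,0,0],[0,0,0]]]'| grep -E "ee_pos|^force:"
```

```text
ee_pos: [0.5178, -0.0482, 0.0102]
force: [-0.3, -0.2, 0.5]
ee_pos: [0.5178, -0.0483, 0.0074]
force: [0.0, -0.2, 2.5]
```

```bash
python3 - <<'E'
from h import *
c=optics.read_camera("wrist"); e=np.array(r.get_obs()['ee_pos'])
print('f',c['mtx'][0][0],'cam',(-c['R'].T@c['t']).round(3),'axis',c['R'][2].round(3))
p=-.2673; X=np.array([np.cos(p),np.sin(p),0]); Y=np.array([-np.sin(p),np.cos(p),0])
# front tip corners at actual height h above reading
for h in(0,20,30,40):print(h,[((proj(c,e+[0,0,h/1e3]+.0075*X+k*.0175*Y)[0]-[80,140])*1.667).round().tolist() for k in(-1,1)])
E
```

```text
f 369.4040301219738 cam [ 0.588 -0.068  0.208] axis [-0.254  0.068 -0.965]
0 [[452.0, 197.0], [349.0, 197.0]]
20 [[457.0, 216.0], [344.0, 217.0]]
30 [[460.0, 228.0], [341.0, 228.0]]
40 [[463.0, 241.0], [338.0, 241.0]]
```

Contact: 2.5 N at a reading of 7.4 mm, so the true tip height is the reading plus about 36 mm, which matches the picture. Now I press 12 mm.

```bash
python3 -m creep '[[[0,0,0.08],[0,0,0]],[[0,0,0],[0,0,0]]]' | grep -E "ee_pos|^force:"; python3 -m creep '[[[0,0,0.08],[0,0,0]],[[0,0,0],[0,0,0]]]'| grep -E "ee_pos|^force:";python3 -m creep '[[[0,0,0.05],[0,0,0]],[[0,0,0],[0,0,0]],[[0,0,0],[0,0,0]]]'| grep -E "ee_pos|^force:"; python3 st.py
```

```text
ee_pos: [0.5179, -0.0483, 0.0025]
force: [-0.4, 0.4, 4.8]
ee_pos: [0.5179, -0.0483, -0.0019]
force: [-1.5, 0.4, 5.3]
ee_pos: [0.518, -0.0484, -0.0025]
force: [-5.7, -0.2, 23.4]
t 6.85 rail mm [ -28.1 -147.3   -2.5] F rail [-5.5 -1.7 23.4] w 0.0004
tool axes in rail cols [[1.0, 0.0, 0.001], [0.0, -1.0, 0.0], [0.001, -0.0, -1.0]] j [ 0.06  0.69 -0.02  1.98  0.02  0.48 -1.81]
```

The bar is at its stop: about 12 mm of travel, then a sharp rise to 23 N. I ease off slightly and slide along +y (tool -y).

```bash
python3 -m creep '[[[0,-0.05,-0.01],[0,0,0]],[[0,-0.1,0],[0,0,0]],[[0,-0.1,0],[0,0,0]],[[0,-0.1,0],[0,0,0]],[[0,-0.1,0],[0,0,0]],[[0,-0.1,0],[0,0,0]],[[0,-0.1,0],[0,0,0]]]' >/dev/null; python3 st.py
```

```text
t 7.725 rail mm [ -27.1 -121.4   -2.3] F rail [ -1.7 -21.1  23.2] w 0.0001
tool axes in rail cols [[1.0, -0.009, 0.0], [-0.009, -1.0, -0.015], [0.0, 0.015, -1.0]] j [-0.01  0.69  0.01  1.96  0.02  0.49 -1.87]
```

```bash
python3 -m creep '[[[0,0,-0.02],[0,0,0]],[[0,0,0],[0,0,0]],[[0,0,0],[0,0,0]]]' >/dev/null; python3 st.py
```

```text
t 8.1 rail mm [ -27.5 -116.6   -2.1] F rail [ -1.7 -11.1  13.9] w 0.0005
tool axes in rail cols [[1.0, -0.006, 0.0], [-0.006, -1.0, -0.009], [0.0, 0.009, -1.0]] j [-0.01  0.69  0.    1.96  0.01  0.49 -1.87]
```

```bash
python3 -m creep '[[[0,-0.1,0],[0,0,0]],[[0,-0.1,0],[0,0,0]],[[0,-0.1,0],[0,0,0]],[[0,-0.1,0],[0,0,0]],[[0,-0.1,0],[0,0,0]],[[0,0,0],[0,0,0]]]' >/dev/null; python3 st.py
```

```text
t 8.85 rail mm [-28.2 -87.9  -2.1] F rail [ -2.7 -13.4  15.7] w 0.0006
tool axes in rail cols [[1.0, -0.006, -0.002], [-0.006, -1.0, -0.011], [-0.002, 0.011, -1.0]] j [-0.07  0.7   0.01  1.94  0.01  0.51 -1.91]
```

```bash
python3 -m creep '[[[0,-0.1,0],[0,0,0]],[[0,-0.1,0],[0,0,0]],[[0,-0.1,0],[0,0,0]],[[0,-0.1,0],[0,0,0]],[[0,-0.1,0],[0,0,0]],[[0,-0.1,0],[0,0,0]],[[0,-0.1,0],[0,0,0]],[[0,-0.1,0],[0,0,0]],[[0,-0.1,0],[0,0,0]],[[0,-0.1,0],[0,0,0]],[[0,0,0],[0,0,0]]]' >/dev/null; python3 st.py
```

```text
t 10.225 rail mm [-28.1 -28.9  -2.1] F rail [ -2.9 -14.1  18.5] w 0.0005
tool axes in rail cols [[1.0, -0.006, -0.002], [-0.006, -1.0, -0.013], [-0.002, 0.013, -1.0]] j [-0.18  0.72  0.03  1.88 -0.01  0.55 -2.  ]
```

```bash
cat > look.py <<'E'
import sys
from h import *
P=[.5840,.0862,-.2673]; co,s=np.cos(P[2]),np.sin(P[2])
W=lambda x,y,z:[P[0]+(co*x-s*y)/1e3,P[1]+(s*x+co*y)/1e3,z/1e3]
c=optics.read_camera("scene"); f=c['frame'][:,:,::-1].copy()
for y in(-46,46):
    for x in(-45,30):
        q=proj(c,W(x,y+50,75))[0]; cv2.circle(f,tuple(int(round(a*16)) for a in q),16,(0,0,255),1,shift=4)
cv2.imwrite(sys.argv[1],cv2.resize(f[230:365,255:440],None,fx=4,fy=4,interpolation=cv2.INTER_CUBIC))
E
python3 look.py pics/l1.png
```

```text
(no output)
```

View pics/l1.png

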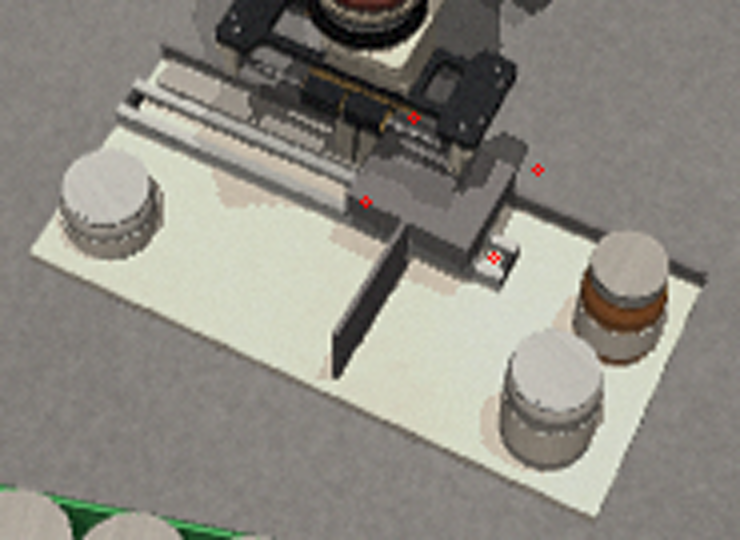

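The divider is at about y = +31, about 19 mm short of the 50 mm marks. I continue, then go gently towards the stop.

```bash
python3 -m creep '[[[0,-0.1,0],[0,0,0]],[[0,-0.1,0],[0,0,0]],[[0,-0.1,0],[0,0,0]],[[0,0,0],[0,0,0]]]' >/dev/null; python3 st.py;  python3 -m creep '[[[0,-0.05,0],[0,0,0]],[[0,0,0],[0,0,0]]]' >/dev/null; python3 st.py
```

```text
t 10.775 rail mm [-27.9 -11.1  -2.1] F rail [ -2.4 -14.2  18. ] w 0.0002
tool axes in rail cols [[1.0, -0.006, -0.002], [-0.006, -1.0, -0.014], [-0.002, 0.014, -1.0]] j [-0.21  0.73  0.03  1.86 -0.02  0.56 -2.02]
t 11.025 rail mm [-28.  -10.9  -2.1] F rail [ -2.9 -18.4  20.5] w 0.0004
tool axes in rail cols [[1.0, -0.008, -0.003], [-0.008, -1.0, -0.017], [-0.003, 0.017, -1.0]] j [-0.22  0.73  0.03  1.86 -0.02  0.57 -2.03]
```

The tip stopped at -11 while the force rose, so the divider is at the end stop. I back off along the bar while holding it down, then lift.

```bash
python3 -m creep '[[[0,0.1,0],[0,0,0]],[[0,0.1,0],[0,0,0]],[[0,0.1,0],[0,0,0]],[[0,0.1,0],[0,0,0]],[[0,0.1,0],[0,0,0]],[[0,0,0],[0,0,0]]]' >/dev/null; python3 st.py
```

```text
t 11.775 rail mm [-26.4 -24.   -2. ] F rail [0.6 2.4 7.9] w 0.0006
tool axes in rail cols [[1.0, 0.001, 0.005], [0.001, -1.0, 0.005], [0.005, -0.005, -1.0]] j [-0.17  0.72  0.01  1.88 -0.02  0.53 -1.98]
```

Clear of the divider by about 13 mm, with the bar still down. Now I lift straight up.

```bash
python3 -m creep '[[[0,0,-0.1],[0,0,0]],[[0,0,-0.1],[0,0,0]],[[0,0,-0.2],[0,0,0]],[[0,0,-0.4],[0,0,0]],[[0,0,-0.6],[0,0,0]],[[0,0,-0.6],[0,0,0]],[[-0.8,0,-0.6],[0,0,0]],[[-0.8,0,-0.3],[0,0,0]],[[0,0.8,0],[0,0,0]],[[0,0.8,0],[0,0,0]],[[0,0.8,0],[0,0,0]],[[0,0,0],[0,0,0]]]' >/dev/null; python3 st.py; python3 look.py pics/l2.png
```

```text
t 13.275 rail mm [-125.9 -176.2  170.4] F rail [ 0.1 -0.7  0. ] w 0.0005
tool axes in rail cols [[1.0, -0.009, -0.003], [-0.009, -1.0, -0.003], [-0.003, 0.003, -1.0]] j [ 0.02  0.28  0.06  2.06 -0.02  0.8  -1.75]
```

View pics/l2.png

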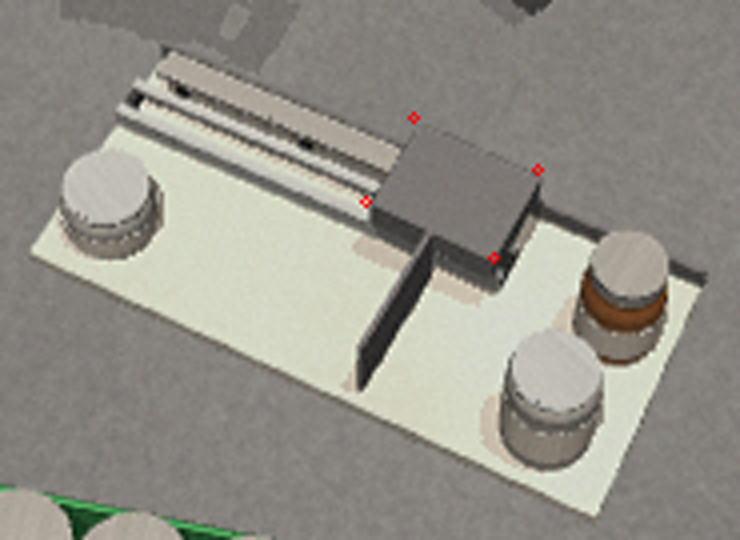

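The saddle lies on or just past the 50 mm marks, at the stop. The bar's far end at (170,52) is back at its starting height, and the tins and jar are where they were. I hand in.

```bash
python3 -c "
from cell import close_job; print(close_job())"
```

```text
the job is handed in; nothing more can be done
None
```

The job is handed in: the divider was pushed past the pin to the end stop with the bar held down, and the bar then sprang back up; the pin is hidden under the saddle, so I infer the lock from the bar's height.

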